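# Load the drying cabinet's hook-drawn tray

## Task

Load the lidded porcelain dishes into the drying cabinet: lift the tray hook off its rest, drop its pin into the finger hole in the tongue of the closed tray and use it to draw the tray all the way out. Lay the hook back across the two V-notched posts of its rest, pin hanging down, stand every dish upright on the tray while it is out, and then push the loaded tray fully home. Do not knock over the flask or the bottle that stand behind.

Things in the scene. Friction and masses are not known exactly. Their poses are not given: they have to be found in the camera images.
- cabinet: low white drying cabinet fixed on the worktop, 165 deep (its x) x 296 wide (y) x 102 mm high; the origin is the centre of its underside, z up, the open front faces its -x (towards the robot). The tray slides out of the front along -x.
- tray (a joint): how far the aluminium tray is out of the cabinet, m: 0 fully home, 0.150 fully out (stop). It runs level with about 1.5 N of friction and stays where it is left.
- tray_hole (a point): centre of the 27 mm finger hole, at the top face of the tongue (height 51 mm above the worktop); moves with the tray, axes as the cabinet. The tongue is a level plate 6 mm thick, 48 mm wide, reaching from the tray front to 21 mm beyond the hole centre towards -x (the tray's front wall is 30 mm behind the hole centre); the space beneath it is free down to the worktop. Its front edge is a good place to push the tray home.
- tray_in (a point): centre of the tray's inner floor (36 mm above the worktop); moves with the tray, axes as the cabinet. Inside 132 mm (x) x 254 mm (y), walls 4 mm thick rising 19 mm above this floor, open on top. When the tray is fully out its rear edge stands 10 mm in front of the cabinet.
- hook_grip (a point): centre of the black grip of the L-shaped tray hook (about 120 g). Hook x runs from the tail to the hook end, z up as it lies on its rest. The grip is 64 mm (x) x 16 mm (y) x 22 mm (z); an 8 mm steel rod runs along x through this point from x = -70 to +82 mm, where it bends straight down into the pin. As it lies on the rest this point is 115 mm above the worktop.
- hook_tip (a point): lower end of the hook's 8 mm pin: 82 mm ahead (hook x) and 92 mm below the centre of the grip.
- hook_rest: fixed rest for the hook: base plate 140 x 60 x 8 mm, origin at the centre of its underside, z up; two slim posts at x = +52 and -52 mm carry V notches open upwards (90 degrees, 34 mm wide at the top, tops at 128 mm, 8 mm thick along x) in which the hook's rod lies along the rest's x axis, either way round, axis 115 mm above the worktop, grip centred between the posts.
- dish_0_mid (a point): centre, half-way up (26 mm above its foot, z up), of a squat round white porcelain dish, one solid piece with its lid: body 54 mm diameter and 31 mm high, on its middle an upright round knob 16 mm in diameter and 22 mm high (53 mm in all), about 90 g, standing on the worktop at the start. Grasp it by the knob or the body. Two to four of the four are present.
- dish_1_mid (a point): centre, half-way up (26 mm above its foot, z up), of a squat round white porcelain dish, one solid piece with its lid: body 54 mm diameter and 31 mm high, on its middle an upright round knob 16 mm in diameter and 22 mm high (53 mm in all), about 90 g, standing on the worktop at the start. Grasp it by the knob or the body. Two to four of the four are present.
- dish_2_mid (a point): centre, half-way up (26 mm above its foot, z up), of a squat round white porcelain dish, one solid piece with its lid: body 54 mm diameter and 31 mm high, on its middle an upright round knob 16 mm in diameter and 22 mm high (53 mm in all), about 90 g, standing on the worktop at the start. Grasp it by the knob or the body. Two to four of the four are present.
- dish_3_mid (a point): centre, half-way up (26 mm above its foot, z up), of a squat round white porcelain dish, one solid piece with its lid: body 54 mm diameter and 31 mm high, on its middle an upright round knob 16 mm in diameter and 22 mm high (53 mm in all), about 90 g, standing on the worktop at the start. Grasp it by the knob or the body. Two to four of the four are present.
- flask: conical glass flask, 64 mm wide, 105 mm high, origin at the centre of its underside, z up; a bystander
- bottle: reagent bottle with screw cap, 57 mm wide, 111 mm high, origin at the centre of its underside, z up; a bystander

How it is judged:
By the outcome, as a careful person would: the job done as asked, in the order asked, and still so for the second after the job is handed in, with the robot touching nothing.
Of dish_0, dish_1, dish_2, dish_3 only 2 to 4 are there at a start; the rules pass over those that are not, and their reading is None.
At some moment in a run one of dish_0, dish_1, dish_2, dish_3 may be knocked a few centimetres aside while the robot is not near it.
It also fails if it takes over 210 s, if anything falls off the work surface, if the arm or the gripper's body presses on something with over 40 N, if the wrist force passes 120 N, or if a joint passes its speed limit or range.

## Robot

A 6-joint arm with a two-finger parallel gripper is mounted at the origin on a cart in front of the work surface, level with it; the furniture and walls round the work are solid. World frame = base frame: x ahead of the robot, y to its left, z up, the work surface at z = 0. Lengths are in m, angles in rad, forces in N, time in s.
With the tool pointing down it reaches from about 0.275 to 0.825 m from the base axis. Payload 4.9 kg.
Tool frame: the origin (TCP) lies midway between the tips of the shut fingers; the grasp point (between the pads) lies 19 mm behind it (grip_point_offset is the distance from the TCP to the grasp point, in m); z points along the fingers, y is the line along which they close (so a half turn about z gives the same grasp; the last joint's range is limited). The gripper opens to 85 mm and grips with 20 to 120 N. Pads are 22 mm wide; open, the fingers measure 114 mm over their backs; the gripper's body (76 mm by 85 mm) begins 54 mm behind the grasp point. The pads swing forward as they close: fully open they stand 13 mm farther back than shut.
Start: joints at [-1.453, 0.326, -0.193, 1.052, 0, 1.437], TCP at [0.137, -0.533, 0.231] pointing down, gripper open.
Joint ranges: [-2.65, 2.65], [-0.97, 1.79], [-1.3, 1.35], [-1.93, 2.1], [-1.47, 1.37], [-3.14, 3.14]. Speed limits (rad/s): [2.57, 2.57, 3.14, 3.14, 3.14, 3.14].

## Interface

Orientations are given as a rotation vector (axis times angle).
In Python, from cell import * gives the robot as it stands. Calls block until the motion is done:
- movep(position, orientation): joint-space move of the TCP to a pose.
- move_l(position, velocity=0.15, rot=None, until_force=None): straight line of the TCP; rot=None keeps the orientation; velocity is the mean speed in m/s. With until_force (N) it stops when the force on the tool has changed by that much, and returns True; else False.
- set_joints(angles): joint-space move.
- let_go() and grab(newtons=None): open the fingers fully, or close them until they stop; newtons is the grip in N (None keeps the last).
- sleep(seconds).
- ik(position, orientation): joint angles nearest the present ones, or None.
- get_state(): the state.
- grab_frame(name): name is "side" or "top"; returns a dict with "img" (480x640x3 uint8, red, green, blue), "fx", "fy", "cx", "cy" (pixels), "k1" (the pictures are not rectified: a ray, as slopes to the right and down, at radius r is drawn at 1 + k1 r^2 times it, then the intrinsics apply), "cam_to_world" (4x4, takes a point from camera to world coordinates). Camera axes: x right, y down, z forward; pixel columns grow to the right and rows downward; lengths in m; the calibration is good to about 2 mm. A picture is of the moment at which its call begins. There is no depth.
A pose or a line that the arm cannot do raises MotionError and nothing moves.
- sign_off(): hands the job in; it is judged then, once.
Trained networks look in the newest picture that a camera, given by its name, has taken for a name from the list of things; names that differ only in an ending like _2 or _b are one class to them, and where a whole thing is asked for, a point or a joint stands for the part that bears it (a point fixed in the world has none). Each returns a list of dicts, best first, with "score" (0 to 1); they miss things now and then, are a little off and sometimes report something else, mostly with a low value. They report only what shows in the picture. A call takes as long as a camera call.
- spot_in(camera, name): "centre" ([column, row] in pixels, amid what is visible of it).
- silhouettes(camera, name): "mask" (480x640 bool, what is visible of it) and "centre" ([column, row] in pixels, amid what is visible of it).
- tip_of(camera, name): "centre" ([column, row] in pixels: a listed point, or the origin of a listed thing).
The state is a dict: "clock": time; "q": joint angles; "joint_velocities": joint speeds; "tau": joint torques, N m; "position": TCP position; "eef_rot": TCP orientation; "contact_force": force on the tool from outside, world axes, zero at the start; "wrist_torque": the same for the moment, N m; "finger_gap": opening from 0.0 (shut) to 1.0 (fully open); "grasp_force": force on a finger pad.
Only numpy, scipy, OpenCV 4.12 (cv2) and the standard library are available. Lean on these libraries where they do the work, as an engineer would, in place of code of your own. Each camera call takes 0.05 s, during which the arm holds its last target. There are 200 camera calls.

## Working session

There is one attempt and no reset: what is moved stays moved. The work goes in short steps, each a Python script; the robot and the scene stay as the last script left them, time stands still between calls to the robot, and variables do not carry over. Pictures are saved under pics/ and viewed, at most 14 in all, crops included, and the job is handed in when it is done.

```bash
ls; mkdir -p pics
cat > h.py <<'E'
from cell import *
import numpy as np, cv2
from scipy.spatial.transform import Rotation as R
def ray(f,uv):
    d=np.array([(uv[0]-f["cx"])/f["fx"],(uv[1]-f["cy"])/f["fy"]]); s=d.copy()
    for _ in range(20): s=d/(1+f["k1"]*(s@s))
    T=np.array(f["cam_to_world"]); v=T[:3,:3]@np.array([s[0],s[1],1]); return T[:3,3],v/np.linalg.norm(v)
def at_z(f,uv,z):
    o,v=ray(f,uv); return o+v*(z-o[2])/v[2]
def proj(f,p):
    T=np.array(f["cam_to_world"]); c=T[:3,:3].T@(np.array(p)-T[:3,3]); s=c[:2]/c[2]; s=s*(1+f["k1"]*(s@s))
    return np.array([s[0]*f["fx"]+f["cx"],s[1]*f["fy"]+f["cy"]])
def tri(f1,a,f2,b):
    o1,v1=ray(f1,a);o2,v2=ray(f2,b)
    t=np.linalg.lstsq(np.c_[v1,-v2],o2-o1,rcond=None)[0]
    p,q=o1+t[0]*v1,o2+t[1]*v2; return (p+q)/2,np.linalg.norm(p-q)
def save(f,n): cv2.imwrite("pics/"+n,cv2.cvtColor(f["img"],cv2.COLOR_RGB2BGR))
def down(yaw):  # tool z down, tool y (closing line) at angle yaw+90 from world x; tool x at yaw
    c,s=np.cos(yaw),np.sin(yaw)
    return R.from_matrix(np.c_[[c,s,0],[s,-c,0],[0,0,-1]]).as_rotvec()
E
cat > a.py <<'E'
from h import *
np.set_printoptions(precision=3,suppress=True)
Z=dict(tray_hole=.051,tray_in=.036,hook_grip=.115,hook_tip=.023,hook_rest=0,dish_0_mid=.026,cabinet=0,flask=0,bottle=0)
s=get_state();print(s["position"],s["eef_rot"],s["finger_gap"])
for c in ("top","side"):
    f=grab_frame(c);save(f,c+"0.png");print(c,np.array(f["cam_to_world"])[:3].round(3).tolist(),f["fx"],f["k1"])
    for n,z in Z.items():
        for d in tip_of(c,n)[:6]:
            print(n,round(d["score"],2),np.round(d["centre"],1),at_z(f,d["centre"],z))
E
python3 a.py
```

```text
pics
[ 0.137 -0.532  0.23 ] [-3.115 -0.394 -0.   ] 1.0017125426699924
top [[-0.029, -0.986, 0.167, 0.39], [-1.0, 0.028, -0.005, -0.114], [0.0, -0.167, -0.986, 1.214]] 481.3486691147691 -0.11998154578824913
tray_hole 0.69 [231.4 251.9] [0.565 0.119 0.051]
hook_grip 0.82 [337.9 291.2] [ 0.458 -0.137  0.115]
hook_rest 0.65 [337. 296.] [ 0.453 -0.137  0.   ]
hook_rest 0.15 [327.5 200.9] [ 0.699 -0.12   0.   ]
cabinet 0.58 [234.7 208.3] [0.687 0.121 0.   ]
flask 0.6 [324.8 200.9] [ 0.7   -0.113  0.   ]
bottle 0.82 [409.7 207.3] [ 0.676 -0.334  0.   ]
side [[0.99, -0.093, 0.103, 0.464], [-0.137, -0.531, 0.836, -0.984], [-0.023, -0.842, -0.539, 0.672]] 499.7846858290937 -0.014518663590411662
tray_hole 0.76 [311.7 205.5] [0.568 0.117 0.051]
tray_in 0.68 [270.6 247. ] [ 0.456 -0.031  0.036]
hook_grip 0.64 [268.9 246.1] [ 0.454 -0.146  0.115]
hook_tip 0.69 [310.5 287. ] [ 0.531 -0.174  0.023]
hook_rest 0.73 [274.4 288.3] [ 0.456 -0.137  0.   ]
hook_rest 0.58 [269.3 244.6] [0.453 0.034 0.   ]
cabinet 0.92 [356.2 215.6] [0.686 0.133 0.   ]
cabinet 0.61 [310.8 286.4] [ 0.534 -0.144  0.   ]
flask 0.61 [383.6 272.7] [ 0.699 -0.122  0.   ]
flask 0.5 [343.  372.2] [ 0.563 -0.39   0.   ]
bottle 0.75 [389.6 344. ] [ 0.659 -0.337  0.   ]
```

View pics/top0.png

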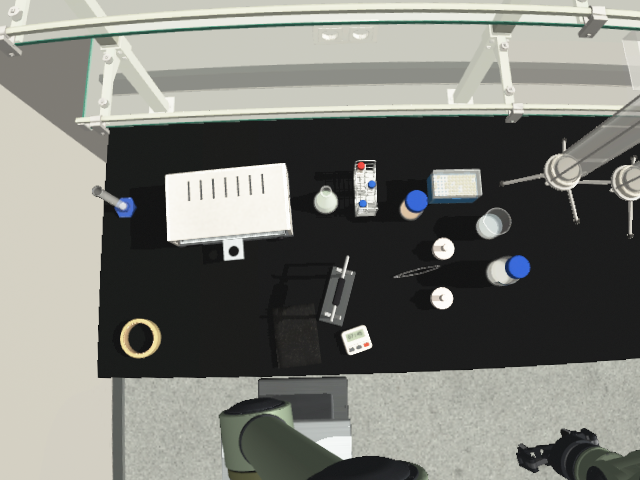

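View pics/side0.png

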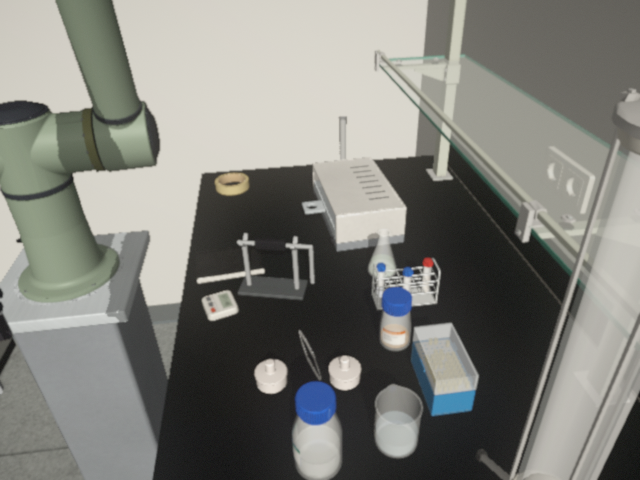

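```bash
cat > b.py <<'E'
from h import *
np.set_printoptions(precision=3,suppress=True)
for c in ("top","side"):
    f=grab_frame(c)
    for n in ["dish_0_mid","dish_1_mid"]:
      for fn in (spot_in,tip_of):
        for d in fn(c,n)[:6]: print(c,n,fn.__name__,round(d["score"],2),np.round(d["centre"],1),at_z(f,d["centre"],.026))
    for n in ["hook_grip","hook_rest","tray_in"]:
        for d in silhouettes(c,n)[:2]:
            m=d["mask"];ys,xs=np.nonzero(m);print(c,n,round(d["score"],2),xs.min(),xs.max(),ys.min(),ys.max(),m.sum())
E
python3 b.py
```

```text
top dish_0_mid call 0.23 [230.  206.7] [0.685 0.128 0.026]
top dish_1_mid call 0.19 [440.8 296.1] [ 0.443 -0.394  0.026]
top dish_1_mid call 0.17 [335.2 290.6] [ 0.465 -0.133  0.026]
top dish_1_mid call 0.41 [336.9 290.3] [ 0.466 -0.137  0.026]
top hook_grip 0.83 331 348 257 319 281
top hook_grip 0.33 314 336 187 213 451
top hook_rest 0.65 318 353 268 325 933
top hook_rest 0.53 180 285 231 260 857
top tray_in 0.68 180 285 231 260 877
side dish_1_mid call 0.16 [274.  289.8] [ 0.456 -0.175  0.026]
side hook_grip 0.74 237 314 237 283 811
side hook_rest 0.73 238 306 233 299 1735
side tray_in 0.72 304 335 181 234 575
side tray_in 0.34 302 406 157 250 6688
```

The pictures show the cabinet at top (229,203), with its tongue hole at (232,252). The hook lies on its rest at (338,292), pin towards the cabinet: in the side view the pin runs down at (312,265). There are two dishes, at top (442,298) and (444,248), and in the side view at (271,376) and (344,372). The flask (325,200) and bottle (414,205) stand behind. Next I'll refine the yaws and the dish positions.

```bash
cat > c.py <<'E'
from h import *
np.set_printoptions(precision=3,suppress=True)
ft=grab_frame("top");fs=grab_frame("side")
m=silhouettes("top","hook_grip")[0]["mask"]; ys,xs=np.nonzero(m)
P=np.array([at_z(ft,(x,y),.115)[:2] for x,y in zip(xs,ys)])
v=cv2.fitLine(P.astype(np.float32),cv2.DIST_HUBER,0,.001,.001).ravel(); t=(P-v[2:])@v[:2]
print("hook line yaw",np.degrees(np.arctan2(v[1],v[0])),v[2:]+t.min()*v[:2],v[2:]+t.max()*v[:2])
g=tip_of("top","hook_grip")[0]["centre"],tip_of("side","hook_grip")[0]["centre"];print("grip",tri(ft,g[0],fs,g[1]))
hr=silhouettes("top","hook_rest")[0]["mask"];ys,xs=np.nonzero(hr)
Q=np.array([at_z(ft,(x,y),.008)[:2] for x,y in zip(xs,ys)]).astype(np.float32);print("rest rect",cv2.minAreaRect(Q*1000))
tip=tip_of("side","hook_tip")[0]["centre"];print("tip",at_z(fs,tip,.023))
h=tip_of("top","tray_hole")[0]["centre"],tip_of("side","tray_hole")[0]["centre"];print("hole",tri(ft,h[0],fs,h[1]),[at_z(f,u,.051) for f,u in zip((ft,fs),h)])
# cabinet top face: bright region
im=cv2.cvtColor(ft["img"],cv2.COLOR_RGB2GRAY);b=np.zeros_like(im);b[150:265,150:300]=(im[150:265,150:300]>215)
b=cv2.morphologyEx(b,cv2.MORPH_CLOSE,np.ones((3,25)));b=cv2.morphologyEx(b,cv2.MORPH_OPEN,np.ones((30,30)))
ys,xs=np.nonzero(b);Q=np.array([at_z(ft,(x,y),.102)[:2] for x,y in zip(xs,ys)]).astype(np.float32)
print("cab",cv2.minAreaRect(Q*1000))
def blobs(f,lo,box):
    g=f["img"].min(2); w=(g>lo).astype(np.uint8); k=np.zeros_like(w);x0,x1,y0,y1=box;k[y0:y1,x0:x1]=w[y0:y1,x0:x1]
    n,_,s,c=cv2.connectedComponentsWithStats(k); return [(s[i].tolist(),c[i]) for i in range(1,n) if s[i][4]>60]
for st,c in blobs(ft,140,(420,465,230,315)): print("top dish",st,c,at_z(ft,c,.031))
for st,c in blobs(fs,110,(245,370,350,395)): print("side dish",st,c,at_z(fs,c,.026))
E
python3 c.py
```

```text
hook line yaw -16.71382 [ 0.395 -0.12 ] [ 0.536 -0.162]
grip (array([ 0.46 , -0.131,  0.109]), np.float64(0.005472912516137503))Traceback (most recent call last):
  File "c.py", line 9, in <module>
    hr=silhouettes("top","hook_rest")[0]["mask"];ys,xs=np.nonzero(hr)
       ~~~~~~~~~~~~~~~~~~~~~~~~~~~~~~^^^
IndexError: list index out of range
```

```bash
sed -i 's/^hr=.*/ /; s/^Q=np.array(\[at_z(ft,(x,y),.008).*/ /; s/^tip=.*/ /' c.py; sed -i 's/^h=tip_of.*/for c,f in (("top",ft),("side",fs)):\n  r=tip_of(c,"tray_hole"); print("hole",c,[(d["score"],at_z(f,d["centre"],.051)) for d in r[:2]])/' c.py; python3 c.py
```

```text
hook line yaw -16.221752 [ 0.4   -0.122] [ 0.534 -0.161]
grip (array([ 0.458, -0.133,  0.114]), np.float64(0.0036364945922861434))
hole top [(0.92, array([0.562, 0.111, 0.051]))]
hole side [(0.62, array([0.564, 0.112, 0.051])), (0.48, array([0.667, 0.042, 0.051]))]
cab ((670.4793701171875, 118.71226501464844), (182.9351348876953, 295.6781311035156), 2.0393831729888916)
top dish [433, 238, 22, 22, 352] [443.29  248.162] [ 0.562 -0.407  0.031]
top dish [432, 287, 21, 22, 365] [441.926 297.773] [ 0.439 -0.395  0.031]
side dish [329, 356, 32, 35, 917] [344.444 372.417] [ 0.561 -0.414  0.026]
side dish [254, 359, 33, 35, 921] [270.653 375.834] [ 0.438 -0.402  0.026]
```

```bash
cat > d.py <<'E'
from h import *
np.set_printoptions(precision=3,suppress=True)
r=down(np.radians(-16.5))
print(ik([.458,-.137,.096],r),ik([.334,.118,.1],down(.035)),ik([.484,.118,.1],down(.035)))
movep([.458,-.137,.24],r)
move_l([.458,-.137,.095],.1,until_force=8)
s=get_state();print(s["position"],s["contact_force"])
grab(60);s=get_state();print(s["finger_gap"],s["grasp_force"],s["contact_force"])
move_l([.458,-.137,.215],.08)
s=get_state();print(s["finger_gap"],s["grasp_force"],s["contact_force"],s["clock"])
h=down(np.radians(2)); u=np.array([np.cos(.035),np.sin(.035)])
hole=np.array([.564,.114]); g=hole-.082*u
movep([*g,.175],h)   # tip at about .102
ft=grab_frame("top");fs=grab_frame("side");save(fs,"s1.png");save(ft,"t1.png")
for c,f in (("top",ft),("side",fs)):
  for n in("hook_tip","hook_grip","tray_hole"): print(c,n,[(d["score"],np.array(d["centre"])) for d in tip_of(c,n)[:2]])
T=[*hole,get_state()["position"][2]+.019-.092];print("expected tip px",proj(ft,T),proj(fs,T),"hole",proj(ft,[*hole,.051]),proj(fs,[*hole,.051]))
c=cv2.resize(fs["img"][170:290,240:400],(800,600),interpolation=cv2.INTER_CUBIC);save({"img":c},"s1c.png")
c=cv2.resize(ft["img"][190:310,160:320],(800,600),interpolation=cv2.INTER_CUBIC);save({"img":c},"t1c.png")
E
python3 d.py
```

```text
[-0.445  0.34  -0.564  0.667  0.     2.984] [ 0.13   0.129 -0.848  0.594  0.    -3.046] [ 0.091  0.366 -0.509  0.695  0.    -3.086]
[ 0.458 -0.137  0.096] [1.068 0.45  0.729]
0.17814249597925141 58.67307186126709 [-0.148  1.13   2.292]
0.17997484173433226 58.42121958732605 [ 0.054  0.281 -1.776] 8.1917
top hook_tip [(0.61, array([228.6, 250.4])), (0.59, array([412.3, 208.1]))]
top hook_grip [(0.53, array([221.5, 280.8]))]
top tray_hole [(0.64, array([235.4, 252.7]))]
side hook_tip [(0.75, array([308.8, 205.6])), (0.61, array([308.4, 192.2]))]
side hook_grip [(0.89, array([274.9, 156.5]))]
side tray_hole [(0.65, array([312. , 205.8]))]
expected tip px [229.276 249.163] [309.394 188.294] hole [233.475 252.259] [310.182 206.267]
```

View pics/s1c.png

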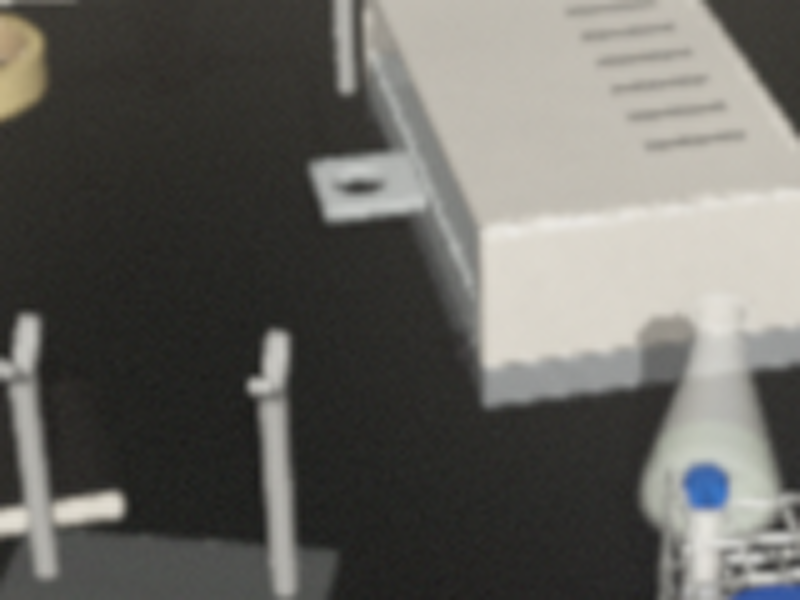

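View pics/t1c.png

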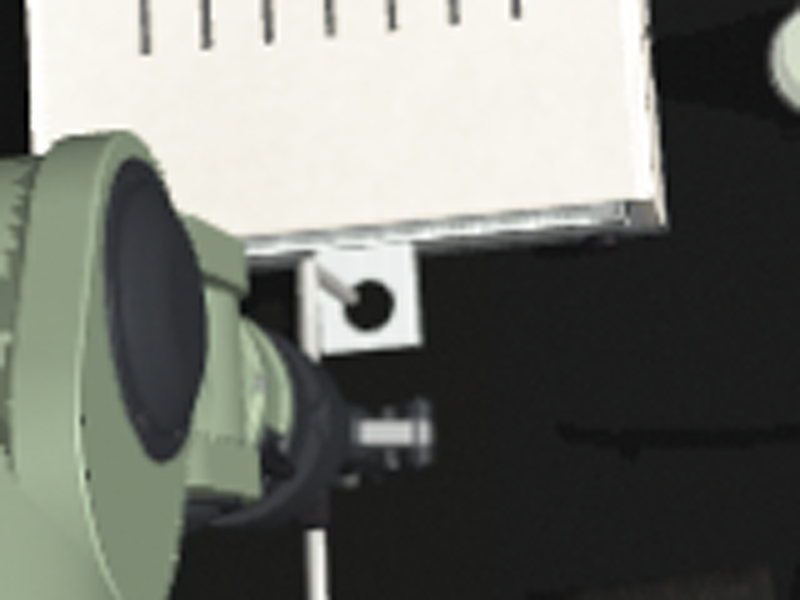

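```bash
cat > e.py <<'E'
from h import *
np.set_printoptions(precision=3,suppress=True)
ft=grab_frame("top")
A,B=[at_z(ft,(160+u/5,190+v/5),.102) for u,v in((250,237),(620,203))];d=A-B;print("cab yaw deg",np.degrees(np.arctan2(-d[0],d[1])),A,B)
p=get_state()["position"]; x,y=p[0]+.003,p[1]
move_l([x,y,p[2]],.05)
print(move_l([x,y,.096],.06,until_force=6),get_state()["position"],get_state()["contact_force"])
fs=grab_frame("side");save({"img":cv2.resize(fs["img"][150:270,220:380],(800,600))},"s2c.png")
E
python3 e.py
```

```text
cab yaw deg 3.6281161102556934 [0.593 0.16  0.102] [ 0.605 -0.015  0.102]
False [0.485 0.111 0.096] [ 0.553 -0.868 -1.981]
```

View pics/s2c.png

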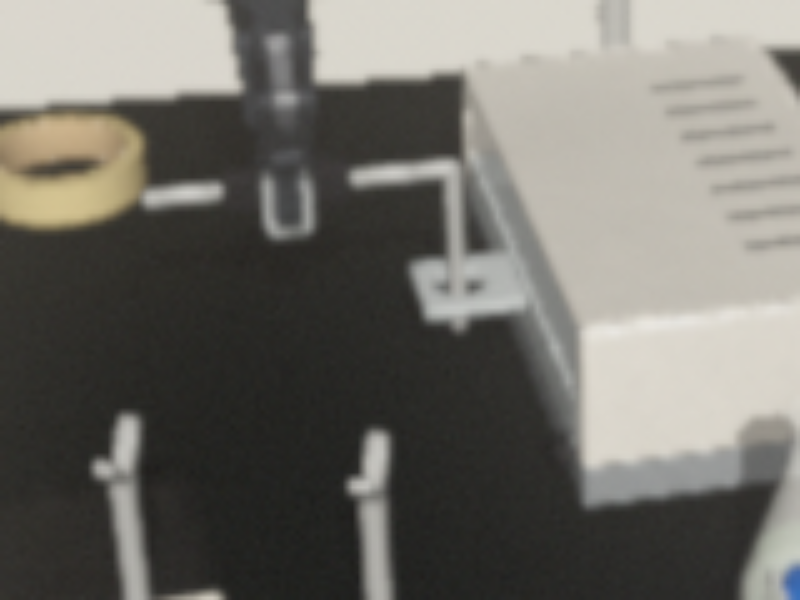

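The pin is in the hole: it passes through the tongue at crop (458,290), and its tip shows below. Next I'll pull the tray out.

```bash
cat > f.py <<'E'
from h import *
np.set_printoptions(precision=3,suppress=True)
a=np.radians(3.3);u=np.array([np.cos(a),np.sin(a),0])
p=np.array(get_state()["position"])
print(move_l(p-.172*u,.06,until_force=14));s=get_state();q=np.array(s["position"]);print(p-q,np.linalg.norm(p-q),s["contact_force"],s["finger_gap"])
move_l(q+.008*u,.04); print(get_state()["contact_force"])
fs=grab_frame("side")
print([(d["score"],at_z(fs,d["centre"],.051)) for d in tip_of("side","tray_hole")[:2]])
save(fs,"s3.png")
E
python3 f.py
```

```text
True
[ 0.158  0.009 -0.001] 0.1584372000827776 [ 1.916  0.155 -3.009] 0.17194425933764534
[ 0.222  1.023 -1.043]
[(0.71, array([0.412, 0.11 , 0.051]))]
```

View pics/s3.png

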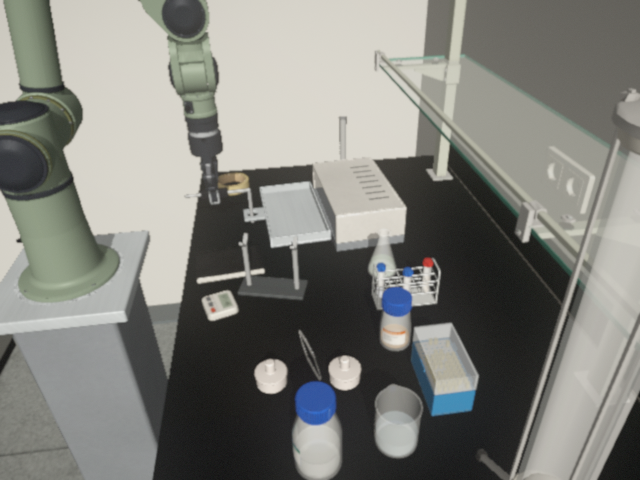

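The tray stands fully out, about 10 mm clear of the cabinet, with the pin still in the hole. The dishes at (271,376) and (344,372) haven't moved. Now I'll put the hook back.

```bash
cat > g.py <<'E'
from h import *
np.set_printoptions(precision=3,suppress=True)
p=np.array(get_state()["position"])
print(move_l([p[0],p[1],.25],.1,until_force=12))
r=down(np.radians(-16.5))
movep([.458,-.137,.25],r)
move_l([.458,-.137,.125],.1)
print(move_l([.458,-.137,.094],.03,until_force=5));s=get_state();print(s["position"],s["contact_force"])
let_go();sleep(.3)
move_l([.458,-.137,.26],.12)
set_joints([-1.453,.326,-.193,1.052,0,get_state()["q"][5]])
ft=grab_frame("top");fs=grab_frame("side");save(ft,"t4.png")
k=np.vstack([cv2.resize(fs["img"][200:320,180:340],(640,480))]);save({"img":k},"s4c.png")
print(get_state()["clock"])
for c,f in (("top",ft),("side",fs)):
  for n,z in(("tray_in",.036),("tray_hole",.051),("hook_grip",.115)): print(c,n,[(d["score"],at_z(f,d["centre"],z)) for d in tip_of(c,n)[:2]])
E
python3 g.py
```

```text
False
True
[ 0.458 -0.137  0.095] [-0.513  0.259  3.913]
31.7
top tray_in [(0.78, array([0.521, 0.106, 0.036]))]
top tray_hole [(0.85, array([0.418, 0.106, 0.051]))]
top hook_grip [(0.54, array([ 0.461, -0.135,  0.115]))]
side tray_in [(0.81, array([0.516, 0.105, 0.036]))]
side tray_hole []
side hook_grip [(0.66, array([ 0.457, -0.148,  0.115]))]
```

View pics/s4c.png

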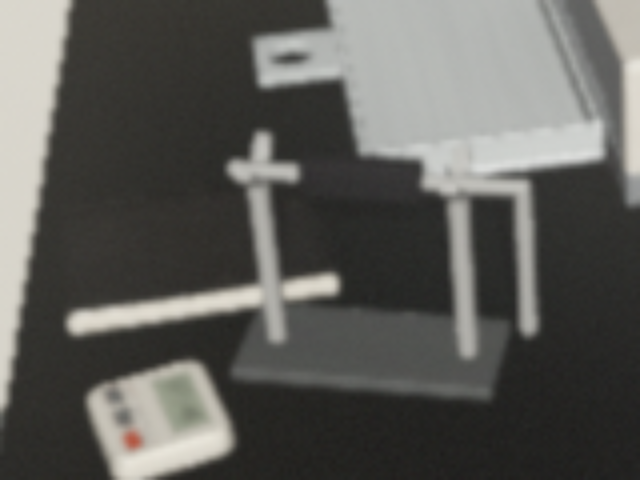

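View pics/t4.png

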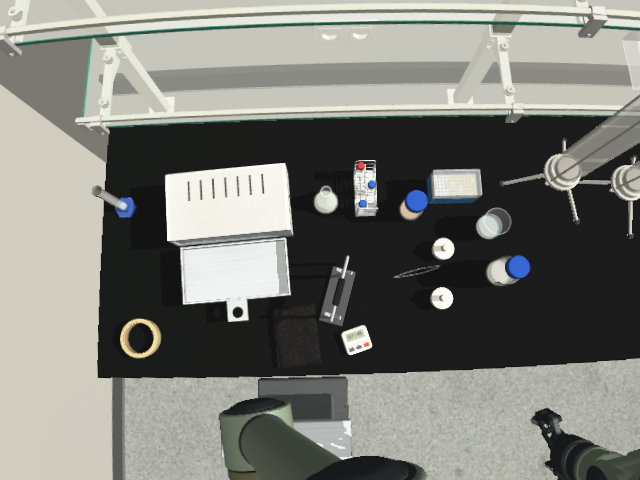

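The hook lies in both notches with its pin hanging, and the tray at top (235,270) is out. The dishes are unmoved at (443,248) and (442,298). Next is the first dish.

```bash
cat > i.py <<'E'
from h import *
np.set_printoptions(precision=3,suppress=True)
A=np.radians(3.3);TC=np.array([.5185,.108]);V=np.array([-np.sin(A),np.cos(A)])
def dishes():
    ft=grab_frame("top");fs=grab_frame("side");out=[]
    k=np.zeros((480,640),np.uint8);k[215:330,365:480]=(ft["img"].min(2)[215:330,365:480]>140)
    n,_,s,c=cv2.connectedComponentsWithStats(k)
    for i in range(1,n):
        w,h,a=s[i][2:5]
        if 250<a<480 and abs(w-h)<6:
            p=at_z(ft,c[i],.031); out.append(p[:2]); print("dish",s[i],p)
    for st in [fs]:
        k=np.zeros((480,640),np.uint8);k[330:410,210:390]=(fs["img"].min(2)[330:410,210:390]>110)
        n,_,s,c=cv2.connectedComponentsWithStats(k)
        for i in range(1,n):
            if s[i][4]>500: print("  side",s[i],at_z(fs,c[i],.026))
    return out
def away(): set_joints([-1.3,.326,-.193,1.052,0,1.5])
def fetch(d,side,yaw=60):
    r=down(np.radians(yaw)); x,y=d[0],d[1]-.004
    movep([x,y,.15],r)
    print("touch",move_l([x,y,.034],.08,until_force=5)); grab(40)
    s=get_state();z=s["position"][2];print(s["position"],s["finger_gap"],s["grasp_force"],s["contact_force"])
    move_l([x,y,.27],.15);s=get_state();print(s["finger_gap"],s["contact_force"])
    if s["finger_gap"]<.1: print("MISSED");return
    t=TC+side*.06*V
    movep([*t,.27],down(np.radians(93)))
    move_l([*t,z+.036+.012],.12)
    print("down",move_l([*t,z+.036-.003],.02,until_force=3),get_state()["position"])
    let_go();sleep(.3);move_l([*t,.27],.15)
    away();print(get_state()["clock"])
E
cat > j.py <<'E'
from i import *
ds=dishes(); d=max(ds,key=lambda d:d[0]); fetch(d,1)
ft=grab_frame("top");fs=grab_frame("side");save({"img":np.hstack([ft["img"][180:340,150:310],fs["img"][150:310,200:360]])},"p5.png")
dishes()
E
python3 j.py
```

```text
dish [433 238  22  22 351] [ 0.562 -0.407  0.031]
dish [432 287  21  22 365] [ 0.439 -0.395  0.031]
  side [329 356  32  35 917] [ 0.561 -0.414  0.026]
  side [254 359  33  35 921] [ 0.438 -0.402  0.026]
touch False
[ 0.562 -0.411  0.034] 0.16743565711129124 38.947632908821106 [-0.057  0.6    0.497]
0.1650582757606549 [ 0.094 -0.025 -2.129]
down True [0.515 0.168 0.07 ]
47.2
dish [432 287  21  22 365] [ 0.439 -0.395  0.031]
  side [254 359  33  35 921] [ 0.438 -0.402  0.026]
```

View pics/p5.png

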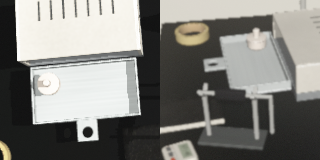

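```bash
cat > k.py <<'E'
from i import *
ft=grab_frame("top");fs=grab_frame("side")
for n,z in (("tray_in",.036),("dish_0_mid",.062)):
  for c,f in (("top",ft),("side",fs)): print(n,c,[(round(d["score"],2),np.array(d["centre"]),at_z(f,d["centre"],z)) for d in tip_of(c,n)[:3]])
print("expected dish px",proj(ft,[.515,.168,.067]),proj(fs,[.515,.168,.062]))
for s in(1,-1):
  for e in(1,-1):
    print(s,e,proj(ft,[*(TC+s*.131*V+e*.070*np.array([V[1],-V[0]])),.055]))
save({"img":cv2.resize(ft["img"][220:330,165:315],(750,550),interpolation=cv2.INTER_CUBIC)},"t6c.png")
E
python3 k.py
```

```text
tray_in top [(0.96, array([237.3, 268.1]), array([0.526, 0.107, 0.036]))]
tray_in side [(0.79, array([291.5, 214.3]), array([0.515, 0.108, 0.036])), (0.22, array([293.9, 185.6]), array([0.535, 0.265, 0.036]))]
dish_0_mid top []
dish_0_mid side []
expected dish px [209.967 272.046] [288.942 194.129]
1 1 [181.538 246.68 ]
1 -1 [183.833 303.61 ]
-1 1 [287.121 237.609]
-1 -1 [291.382 294.812]
```

View pics/t6c.png

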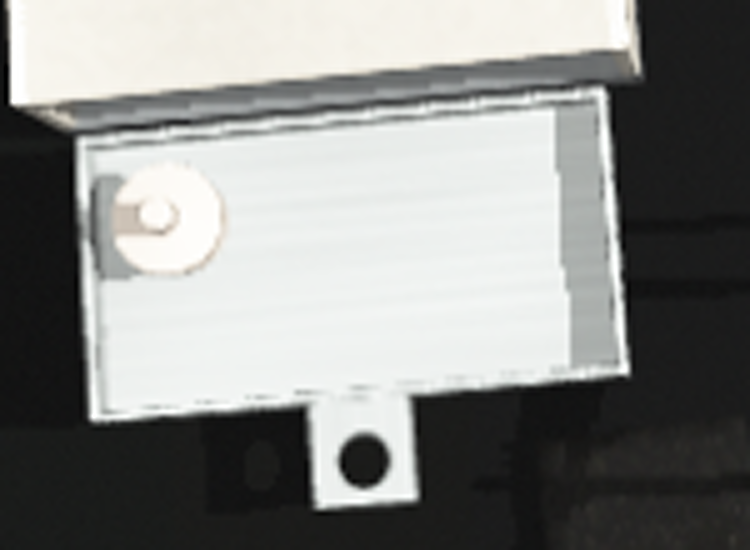

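The dish stands upright in the tray at crop (167,217). It was nudged about 3 cm from where I set it down, but it's clear of the walls. Now the second dish.

```bash
cat > l.py <<'E'
from i import *
ds=dishes(); d=min(ds,key=lambda d:d[0]); fetch(d,-1)
ft=grab_frame("top");fs=grab_frame("side")
save({"img":np.hstack([cv2.resize(ft["img"][220:330,165:315],(400,293)),cv2.resize(fs["img"][150:260,220:370],(400,293))])},"p7.png")
dishes()
E
python3 l.py
```

```text
dish [432 287  21  22 365] [ 0.439 -0.395  0.031]
  side [254 359  33  35 921] [ 0.438 -0.402  0.026]
touch False
[ 0.439 -0.399  0.034] 0.16918994696271217 38.94798517227173 [-0.193  0.423 -0.217]
0.17063656886487727 [-0.033  1.058 -0.975]
down True [0.522 0.048 0.07 ]
61.5
```

View pics/p7.png

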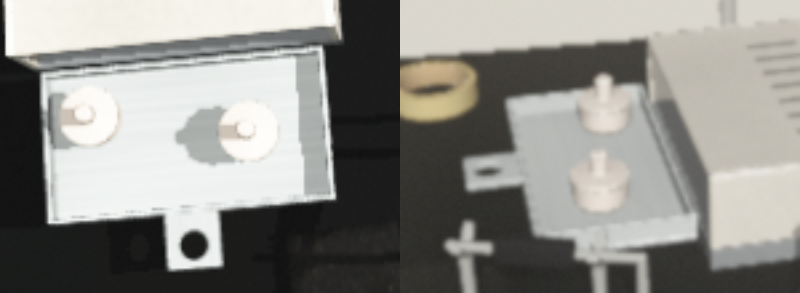

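Both dishes stand upright in the tray. Now I'll push it home.

```bash
cat > m.py <<'E'
from i import *
u=np.array([np.cos(A),np.sin(A)]);r=down(A+np.pi);e=np.array([.395,.107])
grab(40)
p=e-.05*u
movep([*p,.2],r);move_l([*p,.042],.1,until_force=8)
q=e+.165*u
print(move_l([*q,.042],.05,until_force=14));s=get_state();print(s["position"],s["contact_force"])
b=np.array(s["position"])
print(move_l(b+[*(.012*u),0],.02,until_force=22));s=get_state();print(s["position"],s["contact_force"])
b=np.array(s["position"])
move_l(b-[*(.06*u),0],.1);move_l([*(b[:2]-.06*u),.25],.15);away()
ft=grab_frame("top");fs=grab_frame("side");save(ft,"t8.png")
save({"img":np.hstack([cv2.resize(ft["img"][150:330,150:390],(400,300)),cv2.resize(fs["img"][150:330,190:430],(400,300))])},"p8.png")
for c,f in (("top",ft),("side",fs)): print([(d["score"],at_z(f,d["centre"],.051)) for d in tip_of(c,"tray_hole")[:2]])
print(get_state()["clock"])
E
python3 m.py
```

```text
True
[0.537 0.115 0.041] [-0.443 -0.028 -0.171]
True
[0.537 0.115 0.04 ] [ 0.174 -0.037  0.385]
[(0.87, array([0.575, 0.117, 0.051]))]
[(0.62, array([0.571, 0.096, 0.051]))]
75.15
```

View pics/p8.png

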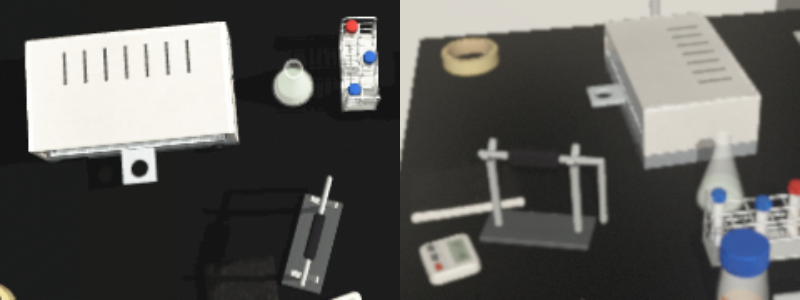

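The tray is shut: the hole is back at about (234,251), its starting pixel. The hook is on its rest and the flask is standing. I'll compare against the first picture once more, then hand in.

```bash
cat > n.py <<'E'
from h import *
a=cv2.imread("pics/top0.png",0);b=cv2.cvtColor(grab_frame("top")["img"],cv2.COLOR_RGB2GRAY)
x=(slice(236,265),slice(215,252))
print(cv2.phaseCorrelate(a[x].astype(np.float64),b[x].astype(np.float64)))
d=cv2.absdiff(a,b)>60; d[340:]=0; n,_,s,c=cv2.connectedComponentsWithStats(d.astype(np.uint8)); print([s[i].tolist() for i in range(1,n) if s[i][4]>15])
E
python3 n.py
```

```text
((-0.03269751731709292, -0.09704207387456165), 0.9288972074419998)
[[432, 237, 23, 23, 408], [430, 287, 24, 23, 407]]
```

```bash
python3 -c "
from cell import *
print(sign_off())"
```

```text
the job is handed in; nothing more can be done
None
```

The job is done and handed in at about 75 s: both dishes (the only two present) were put upright on the tray and it is pushed fully home. The hook lies across its rest with the pin hanging, and the flask and bottle were not disturbed.

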